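# Pop the pod drawer and catch it before the cup

## Robot

A 6-joint arm with a two-finger parallel gripper is mounted at the origin on a cart in front of the work surface, level with it; the furniture and walls round the work are solid. World frame = base frame: x ahead of the robot, y to its left, z up, the work surface at z = 0. Lengths are in m, angles in rad, forces in N, time in s.
With the tool pointing down it reaches from about 0.35 to 0.85 m from the base axis. Payload 8.1 kg.
Tool frame: the origin (TCP) lies midway between the tips of the shut fingers; the grasp point (between the pads) lies 19 mm behind it (robot.grip_point_offset is the distance from the TCP to the grasp point, in m); z points along the fingers, y is the line along which they close (so a half turn about z gives the same grasp; the last joint's range is limited). The gripper opens to 93 mm and grips with 3 to 60 N. Pads are 15 mm wide; open, the fingers measure 128 mm over their backs; the gripper's body (75 mm by 188 mm) begins 65 mm behind the grasp point.
Start: joints at [1.16, 0.13, 1.488, -0, 1.523, -0.085], TCP at [0.192, 0.568, 0.219] pointing down, gripper open.
Joint ranges: [-2.96, 2.96], [-0.89, 2.26], [0.02, 2.5], [-1.34, 4.48], [0, 2.73], [-2.66, 2.66]. Speed limits (rad/s): [2.39, 2.39, 2.79, 3.14, 3.14, 3.14].

## Interface

Orientations are given as a rotation vector (axis times angle).
In Python, from plant import robot, read_camera, job gives the robot as it stands.
- The arm moves only by the shell command python3 -m inch 'ROWS' [FORCE]. ROWS is JSON, one flat list of numbers, 5 for each row, row after row: the shift along the world's x, y, z in mm, then the turn about the world's z in degrees, then the opening in per cent of the stroke, from 0 (shut) to 100 (fully open). In form: [dx, dy, dz, yaw, hand, dx, dy, dz, yaw, hand, ...]. A call has 1 to 10 rows; each row is the pose to reach, as a shift and turn from the pose commanded when the call began; what a row does not reach only later rows make up. A row lasts 1/12 s, in which the tool goes at most 41.7 mm and 7.16 degrees, less where a joint would pass 70% of its speed; a pose out of reach is approached as far as the arm can. A call with a gripper value outside its range is refused whole. The fingers move at their own pace and stop on an object; FORCE is the grip in N (left out, the last holds). Time passes only in rows, so rows that repeat a pose let the fingers close. It gives the time, the measured TCP pose, the force, the opening and the grip force at its end, in the units of the state.
- robot.read_state(): the state, without advancing time (a new reading comes with each control period).
- read_camera(name): name is "scene" or "side" or "wrist"; returns a dict with "image" (420x560x3 uint8, blue, green, red), "K" (3x3 intrinsics, pixels), "extrinsics" (4x4, takes a point from world to camera coordinates); the wrist camera has in their place "mount" (4x4, takes a point from camera to tool coordinates, whose origin is the TCP and whose axes are the flange's). Camera axes: x right, y down, z forward; pixel columns grow to the right and rows downward; lengths in m; the calibration is good to about 2 mm. A picture is of the moment at which its call begins: read the wrist's pose just before it. There is no depth.
- job.close_job(): hands the job in; it is judged then, once.
The state is a dict: "t": time; "q": joint angles; "dq": joint speeds; "joint_torque": joint torques, N m; "tool_pos": TCP position; "orientation": TCP orientation; "force": force on the tool from outside, world axes, zero at the start; "wrist_torque": the same for the moment, N m; "opening": finger opening in m; "gripper_force": force on a finger pad.
Only numpy, scipy, OpenCV 4.12 (cv2) and the standard library are available. Lean on these libraries where they do the work, as an engineer would, in place of code of your own. Each camera call takes 0.05 s, during which the arm holds its last target. There are 200 camera calls.

## Task

Press the round eject button on the coffee-pod drawer with one finger, and when the spring drives the drawer out, stop its front with the other finger: far enough out that the pod is clear of the housing, but before the drawer reaches the cup standing in front. Finish while still holding the drawer there with that finger. Only press and block gently: do not pinch, lift or move anything else.

Things in the scene. Friction and masses are not known exactly. Their poses are not given: they have to be found in the camera images.
- pod_unit: Fixed black drawer unit. Origin on the worktop under the middle of the housing's front edge; x to the back, y to the left seen from the front, z up; drawer comes out along -x. Housing x 1 to 112 mm, y -52 to 52, 86 high, clear top. In front, to x -108: base plate 6 high, right rail (y -82 to -50) 38 high with the button, left guide (y 44 to 52) 20 high; open above between them.
- eject_button (a joint): Travel of the round steel eject button, m: 0 up, 0.008 fully down. It springs back. 2 N starts it, 5 N takes it fully down. The catch lets the drawer go at about 0.005 and the drawer then goes on by itself even if the button is let go.
- button_top (a point): Middle of the button's flat top (26 mm diameter, 52 mm above the worktop when up, 44 when down; the steel collar round it, 38 mm diameter, is 41.5 mm high). It lies at x -85, y -66 mm in the unit's frame: in front of the shut drawer and beside its path.
- pod_drawer: The aluminium drawer, axes as the unit; its origin is the unit's when shut and moves out (-x) with it, 130 mm at most. Front panel 88 mm wide (y -44 to 44), 8 thick, 8 to 72 mm above the worktop. A finger level with the one on the pressed button, at the same x in the unit's frame and 25 to 95 mm to its left, blocks the panel's upper 28 mm and stops the drawer some 70 to 80 mm out.
- front_face (a point): Middle of the front panel's outer face, 40 mm above the worktop, at x -8 mm in the unit's frame when shut. Once let go, a spring of 3.2 to 4.5 N drives the drawer out, damped to about 40 mm/s (about 1.3 s to 55 mm, 2.4 s to 95 mm). From 55 mm out the pod is clear of the housing; beyond 100 mm it is too near the cup.
- pod_well (a point): Middle of the drawer's well floor where the pod stands, 12 mm above the worktop; the well is 58 mm wide.
- coffee_pod: Coffee pod, 51 mm in diameter and 51 high, standing loose in the drawer's well, lid up. Origin near the middle of its underside; its z axis leans about 0.2 rad from the pod's own axis, so ignore its tilt.
- cup: Small white cup, 62 x 88 mm with its handle, 50 high, standing loose in front of the drawer, its nearest side at least 102 mm in front of the shut drawer's face. Origin at the middle of its underside. Must not be moved.
- timer: Round kitchen timer, 65 mm in diameter and 56 high, loose, to the left of the housing. Leave alone.
- cup_back: Second small cup, 58 x 84 mm and 49 high, loose, to the right of the housing. Leave alone.
- tin: Food tin, 58 mm in diameter and 72 high, loose on the worktop. Leave alone.
- spice_jar: Spice jar, 41 mm in diameter and 105 high, loose on the worktop. Leave alone.
- spare_pod: Another coffee pod, 52 mm in diameter and 54 high, loose on the worktop. Leave alone.
- teaspoon: Teaspoon, 132 mm long, loose on the worktop. Leave alone.
Things that resemble listed ones, but are neither listed nor needed, are in the scene too. What is shaped like the cup but red is not meant.

How it is judged:
By the outcome, as a careful person would: the job done as asked, in the order asked, and still so for the second after the job is handed in, while the arm keeps its last pose, push and grip.
It also fails if it takes over 32 s, if anything falls off the work surface, if the arm or the gripper's body presses on something with over 40 N, if the wrist force passes 120 N, or if a joint passes its speed limit or range.

## Working session

There is one attempt and no reset: what is moved stays moved. The work goes in short steps, Python scripts to look and compute and a shell command to move; the robot and the scene stay as the last step left them, time stands still between calls to the robot, and variables do not carry over. Pictures are saved under pics/ and viewed, at most 10 in all, crops included, and the job is handed in when it is done.

```bash
mkdir -p pics; ls; cat > h.py <<'E'
import numpy as np, cv2
from plant import robot, read_camera, job
from scipy.spatial.transform import Rotation as R
def cam(name):
    s=robot.read_state(); c=read_camera(name); 
    if name=="wrist":
        T=np.eye(4); T[:3,:3]=R.from_rotvec(s["orientation"]).as_matrix(); T[:3,3]=s["tool_pos"]
        c["cw"]=T@np.array(c["mount"])
    else: c["cw"]=np.linalg.inv(np.array(c["extrinsics"]))
    return c
def ray(c,u,v):
    d=np.linalg.inv(np.array(c["K"]))@[u,v,1]; return c["cw"][:3,3], c["cw"][:3,:3]@d
def plane(c,u,v,z):
    o,d=ray(c,u,v); return o+d*(z-o[2])/d[2]
def proj(c,p):
    q=np.linalg.inv(c["cw"])@np.append(p,1); q=np.array(c["K"])@q[:3]; return q[:2]/q[2]
E
python3 - <<'E'
from h import *
import pickle
C={}
for n in("scene","side","wrist"):
    C[n]=cam(n); cv2.imwrite(f"pics/{n}0.png",C[n]["image"])
    print(n,C[n]["cw"].round(3).tolist())
pickle.dump(C,open("c0.pkl","wb"))
s=robot.read_state();print(s["t"],s["tool_pos"],s["orientation"],s["opening"])
E
```

```text
pics
scene [[-0.594, -0.423, 0.684, -0.217], [-0.804, 0.337, -0.49, 0.531], [-0.023, -0.841, -0.54, 0.669], [0.0, 0.0, 0.0, 1.0]]
side [[0.49, -0.704, 0.514, -0.192], [-0.872, -0.403, 0.279, -0.431], [0.011, -0.584, -0.812, 1.272], [0.0, 0.0, 0.0, 1.0]]
wrist [[0.32, 0.914, 0.251, 0.122], [0.947, -0.308, -0.086, 0.592], [-0.001, 0.265, -0.964, 0.384], [0.0, 0.0, 0.0, 1.0]]
0.15 [0.19185668 0.5680431  0.2178223 ] [-5.09498487e-01 -3.09963420e+00  2.15406427e-03] 0.09287634786539321
```

View pics/scene0.png

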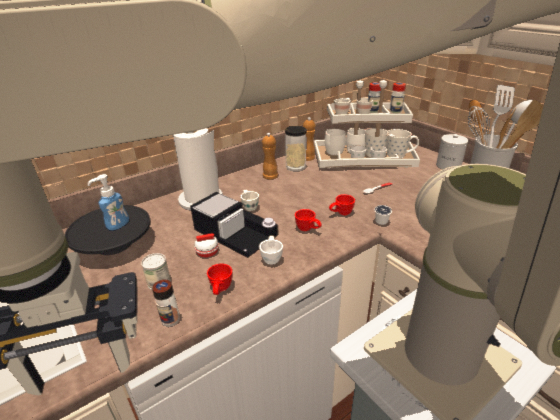

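View pics/side0.png

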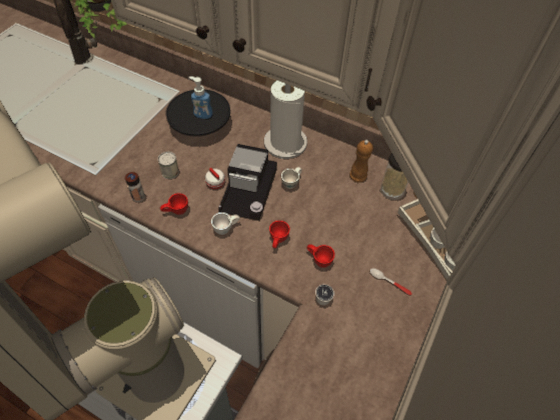

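The scene view shows the black unit with its housing at (217,212) and button at (268,224). The white cup in front is at (270,251), the white cup_back at (250,200), the timer at (206,245), and the red cups are decoys. In the side view the unit is at (248,180), the button at (256,208), the white cup at (222,223), cup_back at (290,178) and the timer at (215,177). The cup meant is the white one in front of the drawer. I'll confirm that in one enlarged crop.

```bash
python3 - <<'E'
import pickle,cv2,numpy as np
C=pickle.load(open("c0.pkl","rb"))
a=cv2.resize(C["scene"]["image"][185:275,185:285],None,fx=4,fy=4,interpolation=3)
b=cv2.resize(C["side"]["image"][140:240,200:300],None,fx=4,fy=4,interpolation=3)
a=cv2.copyMakeBorder(a,0,40,0,0,0)
cv2.imwrite("pics/crop0.png",np.hstack([a,b]))
E
```

```text
(no output)
```

View pics/crop0.png

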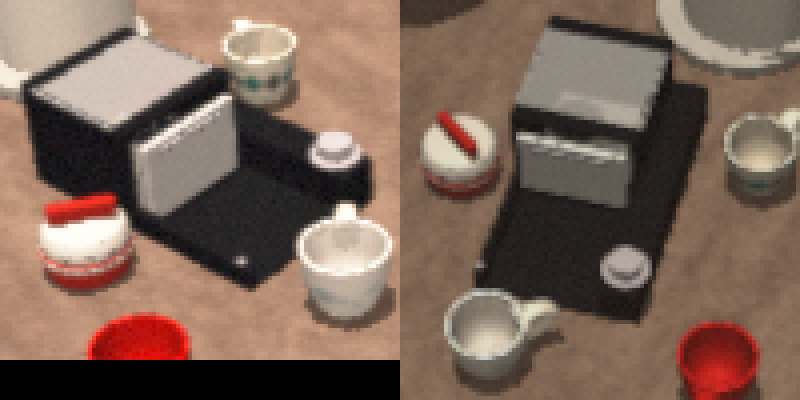

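The crop confirms it: in scene, button top at about (269,219.5), panel top edge from (219,221) to (243.5,209), plain white cup in front. In side, button top at about (257,204), panel top edge from (230,174.5) to (257,178.5). Button and panel belong to the one black unit, and red cups are not the cup meant.

```bash
python3 - <<'E'
from h import *
import pickle
C=pickle.load(open("c0.pkl","rb"))
for n,b,l,r,cup in(("scene",(269,219.3),(219.2,220.8),(243.7,209.2),(271.5,243)),("side",(257,204.2),(230,174.5),(257,178.5),(221,220))):
    c=C[n]; B=plane(c,*b,.052);L=plane(c,*l,.072);Rr=plane(c,*r,.072);d=Rr-L
    yaw=np.degrees(np.arctan2(*(-d)[[1,0]]))-90
    print(n,B.round(4),L.round(4),Rr.round(4),np.linalg.norm(d).round(4),"yaw of x axis",yaw.round(1),"from L/R->B", )
    m=(L+Rr)/2; 
    # origin from button given yaw
    v=B[:2]-m[:2]; # unit frame (-85+8,-66)
    a=np.degrees(np.arctan2(v[1],v[0])-np.arctan2(-66,-77)); print(" yaw2",(a+180)%360-180,np.linalg.norm(v), "cup rim",plane(c,*cup,.05).round(4))
s=robot.read_state();Rm=R.from_rotvec(s["orientation"]).as_matrix();print(Rm.round(3).tolist())
E
```

```text
scene [0.5509 0.0296 0.052 ] [0.6057 0.1584 0.072 ] [0.6145 0.0735 0.072 ] 0.0854 yaw of x axis 5.9 from L/R->B
 yaw2 14.959558527420569 0.10475027117183877 cup rim [0.4577 0.0864 0.05  ]
side [0.5511 0.0307 0.052 ] [0.5953 0.154  0.072 ] [0.6234 0.0729 0.072 ] 0.0858 yaw of x axis 19.1 from L/R->B
 yaw2 14.250691615601966 0.1011374180632313 cup rim [0.4495 0.0949 0.05  ]
[[-0.947, 0.32, -0.001], [0.32, 0.947, -0.001], [0.0, -0.001, -1.0]]
```

```bash
python3 -m inch '[23,-33,0,4,54, 46,-66,0,8,54, 69,-99,0,12,54, 92,-132,0,16,54, 115,-165,0,20,54, 138,-198,0,24,54, 161,-231,0,28,54, 184,-264,0,31,54, 207,-297,0,33,54, 230,-330,0,33,54]'
```

```text
t: 0.98
tool_pos: [0.4226, 0.2366, 0.2186]
orientation: [-0.396, 3.116, 0.0]
force: [1.0, 0.5, 0.7]
opening: 0.0499
gripper_force: 0.0
```

```bash
python3 -m inch '[20,-29,0,0,54, 40,-58,0,0,54, 60,-87,0,0,54, 80,-116,0,0,54, 100,-145,-10,0,54, 120,-175,-30,0,54, 120,-175,-50,0,54, 120,-175,-50,0,54, 120,-175,-50,0,54]'
python3 - <<'E'
from h import *
import pickle
c=cam("wrist"); s=robot.read_state(); pickle.dump((c,s),open("c1.pkl","wb"))
cv2.imwrite("pics/w1.png",c["image"]); print(s["tool_pos"],R.from_rotvec(s["orientation"]).as_matrix().round(3).tolist(),s["force"])
for b in (.052,): print(proj(c,[.551,.030,b]))
E
```

```text
t: 1.73
tool_pos: [0.5406, 0.0633, 0.1671]
orientation: [0.39, -3.113, -0.001]
force: [0.6, -0.6, 0.2]
opening: 0.05
gripper_force: 0.0
[0.54144911 0.06391697 0.1687309 ] [[-0.969, -0.248, -0.001], [-0.248, 0.969, 0.0], [0.001, 0.001, -1.0]] [-0.06917337  0.15209818  0.7440087 ]
[244.25177692 208.66980753]
```

View pics/w1.png

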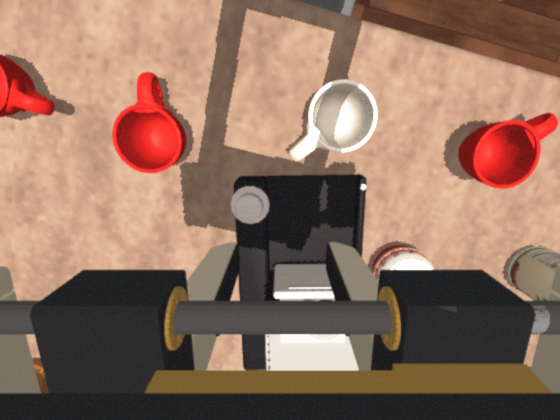

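The wrist view looks back at the robot: button top at (250,204), rail front corner at (236,178), guide front corner at (365,176), white cup at (342,117) with handle end at (297,153). Inner finger-tip corners are at about (240,245) and (333,243).

```bash
python3 - <<'E'
from h import *
import pickle
c,s=pickle.load(open("c1.pkl","rb"))
T=np.eye(4);T[:3,:3]=R.from_rotvec(s["orientation"]).as_matrix();T[:3,3]=s["tool_pos"]
g=cv2.cvtColor(c["image"],cv2.COLOR_BGR2GRAY)[180:228,228:272]
cc=cv2.HoughCircles(cv2.resize(cv2.medianBlur(g,3),None,fx=4,fy=4),3,1,200,param1=100,param2=15,minRadius=40,maxRadius=100)
print(cc[0][0]/4+[228,180,0])
u,v=(cc[0][0]/4+[228,180,0])[:2]
B=plane(c,u,v,.047); A=plane(c,236,178,.038);L=plane(c,365,176,.02);H=plane(c,297,155,.045)
d=(L-A)[:2]; print("B",B,plane(c,250,204,.052),A,L,np.linalg.norm(d),"yaw",np.degrees(np.arctan2(d[1],d[0]))-90)
y=np.radians(14.3);X=np.array([np.cos(y),np.sin(y)]);Y=np.array([-X[1],X[0]])
Bu=np.array([-85,-66])
for n,p in(("A",A),("L",L),("handle",H),("cuprim",plane(c,342,117,.05)),("tcp",s["tool_pos"])):
    q=(p-B)[:2]*1e3; print(n,[q@X-85,q@Y-66])
for k in(25,33,42): print(k,[proj(c,(T@[0,sg*k/1e3,0,1])[:3]).round(0) for sg in(-1,1)])
cv2.imwrite("pics/w1c.png",cv2.resize(c["image"][165:285,200:370],None,fx=4,fy=4,interpolation=3))
E
```

```text
[250.375      204.375       19.45000076]
B [0.54688672 0.03445018 0.047     ] [0.54527189 0.0342241  0.052     ] [0.52729197 0.01500486 0.038     ] [0.49651899 0.13959783 0.02      ] 0.1283369915588885 yaw 13.873710575921564
A [np.float64(-108.79058769941196), np.float64(-80.00293785056469)]
L [np.float64(-107.8357495255635), np.float64(48.33050162040085)]
handle [np.float64(-131.19045264742178), np.float64(-22.171744448003814)]
cuprim [np.float64(-164.4811818327596), np.float64(16.529414063092972)]
tcp [np.float64(-82.99085321322313), np.float64(-36.10313094529677)]
25 [array([238., 260.]), array([325., 259.])]
33 [array([224., 260.]), array([339., 259.])]
42 [array([209., 260.]), array([355., 259.])]
```

View pics/w1c.png

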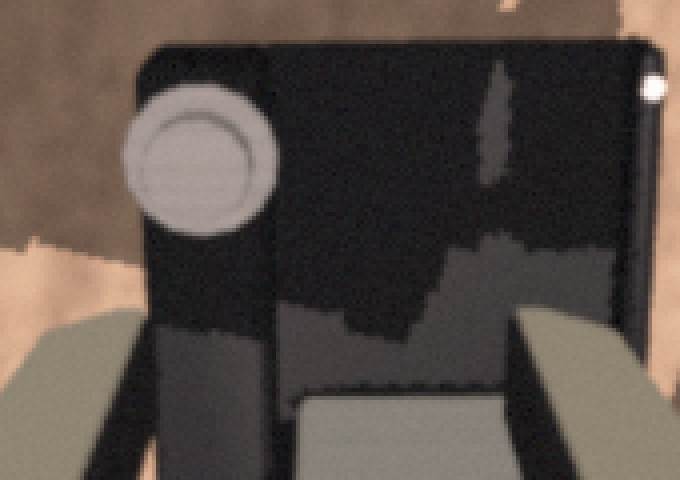

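```bash
python3 -m inch '[-1,2,-25,0,54, -1,2,-50,0,54, -1,2,-75,0,54, -1,2,-95,0,54, -1,2,-105,0,54, -1,2,-110,0,54, -1,2,-110,0,54, -1,2,-110,0,54]'
python3 - <<'E'
from h import *
s=robot.read_state();c=cam("wrist"); print(s["tool_pos"],s["force"])
print(proj(c,[.5485,.0335,.052]))
a=cv2.resize(c["image"][140:340,120:440],None,fx=2,fy=2,interpolation=3);cv2.imwrite("pics/w2.png",a)
E
```

```text
t: 2.45
tool_pos: [0.5421, 0.0659, 0.0604]
orientation: [-0.393, 3.115, -0.0]
force: [-0.3, -0.6, 1.0]
opening: 0.0501
gripper_force: 0.0
[0.54206763 0.06591733 0.06036433] [-0.31642391 -0.59427939  1.00697653]
[226.63199805 248.28241647]
```

View pics/w2.png

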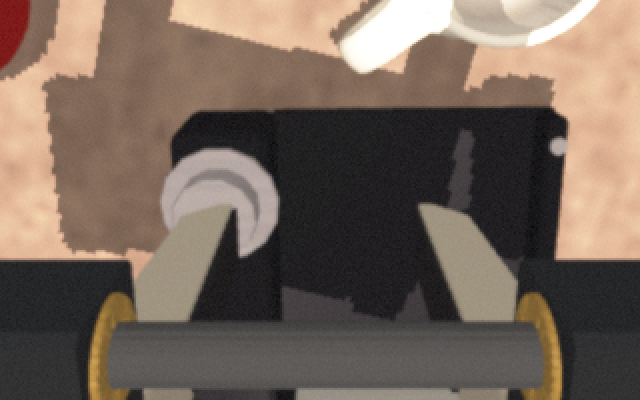

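The finger tip (inner corner at crop (235,205)) sits over the button top (centre about (216,220)), slightly to the back. I'll shift 3 mm to the front and press slowly.

```bash
python3 -m inch '[-3,-1,-2,0,54, -3,-1,-5,0,54, -3,-1,-7,0,54, -3,-1,-9,0,54, -3,-1,-11,0,54, -3,-1,-12,0,54, -3,-1,-12,0,54]'
```

```text
t: 3.08
tool_pos: [0.5384, 0.0643, 0.0467]
orientation: [-0.392, 3.116, -0.0]
force: [0.4, -0.9, 3.2]
opening: 0.0502
gripper_force: 1.8
```

```bash
python3 -m inch '[0,0,-1,0,54, 0,0,-2,0,54, 0,0,-2,0,54, 0,0,-2,0,54, 0,0,-2,0,54, 0,0,-2,0,54, 0,0,-2,0,54, 0,0,-2,0,54, 0,0,-2,0,54, 0,0,-2,0,54]'
```

```text
t: 3.92
tool_pos: [0.5383, 0.0644, 0.0448]
orientation: [-0.392, 3.117, -0.0]
force: [1.4, -2.3, 3.5]
opening: 0.0505
gripper_force: 2.2
```

```bash
python3 -m inch '[0,0,0,0,54, 0,0,0,0,54, 0,0,0,0,54, 0,0,0,0,54, 0,0,0,0,54, 0,0,0,0,54, 0,0,0,0,54, 0,0,0,0,54, 0,0,0,0,54, 0,0,0,0,54]'
```

```text
t: 4.75
tool_pos: [0.5377, 0.0644, 0.0447]
orientation: [0.392, -3.116, -0.0]
force: [-0.1, -2.4, 6.4]
opening: 0.05
gripper_force: 3.9
```

```bash
python3 -m inch '[0,0,0,0,54, 0,0,0,0,54, 0,0,0,0,54, 0,0,0,0,54, 0,0,0,0,54, 0,0,0,0,54, 0,0,0,0,54, 0,0,0,0,54, 0,0,0,0,54, 0,0,0,0,54]'
python3 - <<'E'
from h import *
c=cam("wrist");d=cam("side");e=cam("scene")
f=lambda im:cv2.resize(im,(400,400),interpolation=3)
cv2.imwrite("pics/w3.png",np.hstack([f(c["image"][120:340,180:400]),f(d["image"][140:240,200:300])]))
cv2.imwrite("pics/s3.png",f(e["image"][185:285,185:285]))
E
```

```text
t: 5.58
tool_pos: [0.5376, 0.0644, 0.0446]
orientation: [0.392, -3.116, -0.0]
force: [0.1, -1.4, 6.5]
opening: 0.05
gripper_force: 4.0
```

View pics/w3.png

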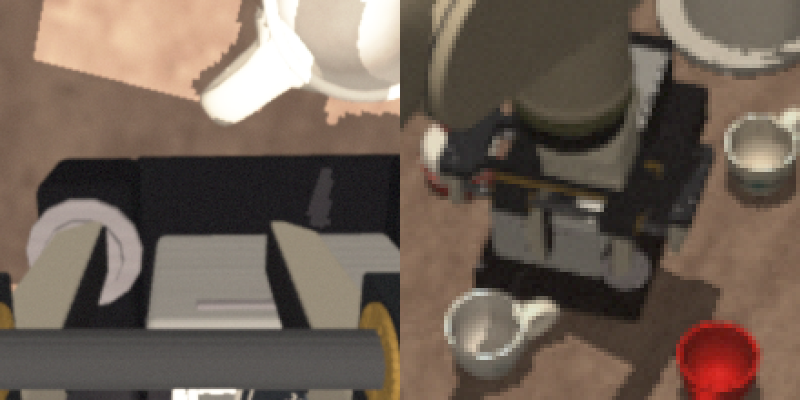

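The drawer is out with its panel at the left finger (panel front edge at crop (210,236), finger tip at (285,225)), and the cup stands untouched. I'll check how far out it is and whether it is stationary.

```bash
python3 - <<'E'
from h import *
c=cam("wrist");s=robot.read_state()
X=np.array([.969,.2470]);Y=np.array([-.247,.969]);B=np.array([.5485,.0335])
def un(p): q=(p[:2]-B)*1e3; return (q@X-85).round(1),(q@Y-66).round(1)
print("tcp",un(s["tool_pos"]),s["force"])
print("panel edge",un(plane(c,295,249.8,.072)))
im=c["image"]; print(im[235:262,295].tolist())
cv2.imwrite("pics/w4.png",im)
a=cv2.imread("pics/w3.png")[:,:400]; b=cv2.resize(im[120:340,180:400],(400,400),interpolation=3); print("diff",cv2.absdiff(a,b).mean())
# cup moved?
import pickle
C=pickle.load(open("c0.pkl","rb"))["side"]["image"];d=cam("side")["image"];print(cv2.absdiff(C[210:236,208:232],d[210:236,208:232]).mean())
E
```

```text
tcp (np.float64(-87.9), np.float64(-33.3)) [-0.26099946 -2.31100645  5.74485676]
panel edge (np.float64(-103.7), np.float64(-26.7))
[[30, 24, 26], [34, 33, 35], [28, 22, 23], [33, 30, 29], [33, 30, 29], [27, 26, 24], [32, 28, 31], [35, 36, 36], [33, 31, 34], [31, 28, 28], [34, 35, 35], [30, 30, 32], [32, 26, 29], [39, 43, 43], [81, 83, 88], [116, 124, 129], [123, 134, 140], [127, 136, 142], [128, 136, 143], [132, 140, 148], [129, 140, 145], [131, 139, 145], [128, 136, 142], [129, 138, 145], [125, 136, 141], [128, 139, 146], [132, 140, 147]]
diff 1.6283729166666667
11.746260683760683
```

View pics/s3.png

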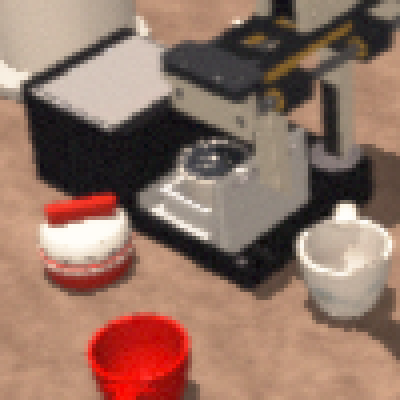

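In the scene view the cup (345,262), timer and red cup are where they were, the pod at (215,157) is clear of the housing, and the finger at (270,165) is in front of the panel. The edge I measured is the panel's lower front edge (z = 8 mm), so I'll recompute once and hand in if it fits.

```bash
python3 - <<'E'
from h import *
c=cam("wrist")
X=np.array([.969,.2470]);B=np.array([.5485,.0335])
out=-((plane(c,295,249.8,.008)[:2]-B)@X*1e3-85)-8
print("drawer out mm",out)
if 62<out<92: print(job.close_job())
E
```

```text
drawer out mm 68.95610373170311
the job is handed in; nothing more can be done
None
```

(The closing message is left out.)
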